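Gauge the depth of a blind socket in a lamp-base prototype

TASK

Take the depth gauge from its blue stand, set its foot gently and flat on the wooden block with the rod in the hole, and push the red knob down gently until the rod just bottoms in the hole. The wood left under the hole is thin, so stop pushing as soon as you feel the bottom. Leave the gauge standing there, upright with its foot flat and the rod on the bottom, so that I can read the depth, and do not disturb the other things on the table.

Things in the scene. Friction and masses are not known exactly. Their poses are not given: they have to be found in the camera images.
- gauge: depth gauge, loose, about 240 g: steel foot bar 70 (x) x 30 (y) x 10 mm high, and on its middle a black grip block 24 (x) x 30 (y) mm from 10 to 36 mm height with yellow windows. Grip it across y (30 mm) on the flats of the grip block. A steel rod of 8 mm diameter runs down through its centre. Origin: centre of the foot's underside; z up. At the start the foot lies flat on the stand, the rod hanging in the stand's wide hole.
- rod (a joint): how far the rod sticks out below the foot's underside, m: the gauge's reading (0 to 0.036; 0.008 to 0.013 at the start). The rod stays where it is put: friction of 3 N holds it and it slides when pushed with more, up or down.
- foot (a point): centre of the gauge foot's flat underside, on the rod's axis (same point as the gauge's origin)
- rod_tip (a point): centre of the rod's lower end; the last 3 mm taper to 4.4 mm diameter
- knob_top (a point): centre of the top face of the red knob at the rod's upper end: knob 18 mm in diameter, 8 mm high. It lies 82 mm above the rod's tip, so 82 mm less the reading above the foot's underside
- block: pale wooden block 120 (x) x 90 (y) x 60 mm high, fixed to the table. Origin: centre of its underside. One upright hole of 10.5 mm diameter, slightly chamfered, at x +15, y +5 mm; a blind hole 16 to 32 mm deep (differs each time, not known beforehand), its flat dark floor is rigid and cracks if pressed with more than about 20 N
- hole (a point): centre of the hole's mouth, level with the block's top face; x and y along the block's sides, z up
- stand: blue plastic stand 110 (x) x 60 (y) x 30 mm high, fixed, with a 25 mm hole through its middle. Origin: centre of its underside
- eraser: bystander: white eraser 45 x 22 x 13 mm, origin under its centre
- offcut: bystander: drilled wood offcut 60 x 45 x 22 mm, origin under its centre
- glue: bystander: upright glue stick, 32 mm diameter, 85 mm high, origin under its centre
- pencil: bystander: green pencil 150 mm long, 8 mm thick, origin under its centre
- mug: bystander: white mug, 80 mm wide, 90 mm high, origin under its centre
- phone: bystander: black phone 145 x 70 x 9 mm, origin under its centre
- rule: bystander: steel rule 200 (y) x 20 (x) x 4 mm, origin under its centre

How it is judged:
By the outcome, as a careful person would: the job done as asked, in the order asked, and still so for the second after the job is handed in, with the robot touching nothing.
It also fails if it takes over 72 s, if anything falls off the work surface, if the arm or the gripper's body presses on something with over 40 N, if the wrist force passes 120 N, or if a joint passes its speed limit or range.

ROBOT

A 6-joint arm with a two-finger parallel gripper is mounted at the origin on the work surface. World frame = base frame: x ahead of the robot, y to its left, z up, the work surface at z = 0. Lengths are in m, angles in rad, forces in N, time in s.
With the tool pointing down it reaches from about 0.275 to 0.875 m from the base axis. Payload 12.5 kg.
Tool frame: the origin (TCP) lies on the centre line of the jaws, within the pads' length; the fingertips stand r.finger_overhang ahead of it and the grasp point (between the pads) lies 3 mm ahead of it (r.finger_overhang is the distance from the TCP to the fingertips, in m); z points along the fingers, y is the direction in which the jaws open and shut (so a half turn about z gives the same grasp; the last joint's range is limited). The gripper opens to 85 mm and grips with 20 to 120 N. Pads are 22 mm wide; open, the fingers measure 114 mm over their backs; the gripper's body (76 mm by 85 mm) begins 54 mm behind the grasp point. The pads swing forward as they close: fully open they stand 13 mm farther back than shut.
Start: joints at [1.163, 0.351, 1.652, -0, 1.139, -0.085], TCP at [0.174, 0.522, 0.229] pointing down, gripper open.
Joint ranges: [-2.75, 2.75], [-0.79, 2.1], [0.01, 2.65], [-1.57, 4.71], [0.07, 3.14], [-2.87, 2.87]. Speed limits (rad/s): [2.22, 2.22, 2.79, 3.14, 3.14, 3.14].

INTERFACE

Orientations are given as a unit quaternion [x, y, z, w].
In Python, from cell import r, optics gives the robot as it stands. The module is installed in compiled form; this text tells all that it offers. Calls block until the motion is done:
- r.move_to(position, orientation): joint-space move of the TCP to a pose.
- r.move_linear(position, rot=None, vel=0.15): straight line of the TCP; rot=None keeps the orientation; vel is the mean speed in m/s.
- r.set_joints(angles): joint-space move.
- r.set_gripper(opening, squeeze=None): opening from 0.0 (shut) to 1.0 (fully open); squeeze is the grip in N (None keeps the last); returns when the fingers have stopped.
- r.sleep(seconds).
- r.inverse_kinematics(position, orientation): joint angles nearest the present ones, or None.
- optics.get_image(name): name is "scene" or "top" or "wrist"; returns a dict with "pixels" (420x560x3 uint8, red, green, blue), "depth" (420x560 float32, m along the optical axis (not along the pixel's ray), 0 where there is no reading), "fx", "fy", "cx", "cy" (pixels), "camera_from_world" (4x4, takes a point from world to camera coordinates); the wrist camera has in their place "mount" (4x4, takes a point from camera to tool coordinates, whose origin is the TCP and whose axes are the flange's). Camera axes: x right, y down, z forward; pixel columns grow to the right and rows downward; lengths in m; the calibration is good to about 2 mm. A picture is of the moment at which its call begins: read the wrist's pose just before it.
A pose or a line that the arm cannot do raises r.PlanningError and nothing moves.
- r.hand_in(): hands the job in, once; it reports no verdict.
Readings, each from a call of its own:
- r.current_t(): time.
- r.current_q(): joint angles.
- r.current_qvel(): joint speeds.
- r.current_effort(): joint torques, N m.
- r.current_tool_pos(): TCP position.
- r.current_ee_rot(): TCP orientation.
- r.current_contact_force(): force on the tool from outside, world axes, zero at the start.
- r.current_torque(): the same for the moment, N m.
- r.current_opening(): opening from 0.0 (shut) to 1.0 (fully open).
Only numpy, scipy, OpenCV 4.12 (cv2) and the standard library are available. Lean on these libraries where they do the work, as an engineer would, in place of code of your own. Each camera call takes 0.05 s, during which the arm holds its last target.

## Working session

There is one attempt and no reset: what is moved stays moved. The work goes in short steps, each a Python script; the robot and the scene stay as the last script left them, time stands still between calls to the robot, and variables do not carry over. Pictures are saved under pics/ and viewed, and the job is handed in when it is done.

```bash
mkdir -p pics; cat > h.py <<'E'
from cell import r, optics
import numpy as np, cv2
def snap(name,fn):
    d=optics.get_image(name); cv2.imwrite('pics/'+fn,cv2.cvtColor(d['pixels'],cv2.COLOR_RGB2BGR)); return d
def world(d,u,v):  # by depth
    z=float(d['depth'][int(round(v)),int(round(u))]); p=np.array([(u-d['cx'])/d['fx']*z,(v-d['cy'])/d['fy']*z,z,1]); return (np.linalg.inv(d['camera_from_world'])@p)[:3]
def ray(d,u,v,h):
    T=np.linalg.inv(d['camera_from_world']); o=T[:3,3]; k=T[:3,:3]@np.array([(u-d['cx'])/d['fx'],(v-d['cy'])/d['fy'],1]); return o+k*(h-o[2])/k[2]
E
python3 - <<'E'
from h import *
import pickle
D={}
for n in('scene','top','wrist'): D[n]=snap(n,n+'0.png')
pickle.dump(D,open('d0.pkl','wb'))
for n in('scene','top'): print(n,D[n]['fx'],D[n]['camera_from_world'].round(3).tolist())
print(D['wrist']['mount'].round(4).tolist(),D['wrist']['fx'],r.finger_overhang,r.current_tool_pos(),r.current_ee_rot(),r.current_t(),r.current_opening(),r.current_contact_force())
E
```

```text
scene 440.1474666649765 [[-0.776, 0.631, -0.014, 0.441], [0.435, 0.519, -0.736, -0.207], [-0.457, -0.577, -0.677, 1.353], [0.0, 0.0, 0.0, 1.0]]
top 412.0430601046541 [[0.009, -1.0, -0.02, 0.023], [-0.996, -0.007, -0.087, 0.575], [0.086, 0.02, -0.996, 1.179], [0.0, 0.0, 0.0, 1.0]]
[[0.0, -0.9617, -0.2742, 0.0694], [1.0, -0.0001, 0.0003, -0.0003], [-0.0003, -0.2742, 0.9617, -0.1438], [0.0, 0.0, 0.0, 1.0]] 297.9182747516975 0.022 [0.17435479 0.52138021 0.22889273] [ 1.60724125e-01  9.86999274e-01 -4.17926920e-04 -1.15434905e-04] 0.15 1.0022500749001662 [-0.17361113  0.63813781 -0.17668884]
```

View pics/top0.png

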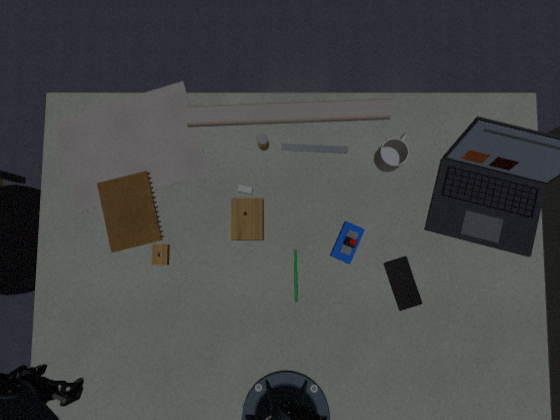

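View pics/scene0.png

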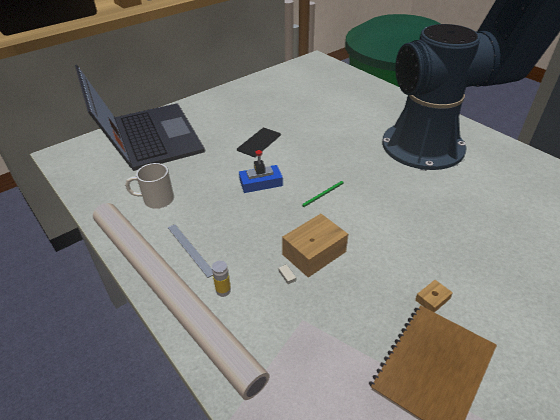

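View pics/wrist0.png

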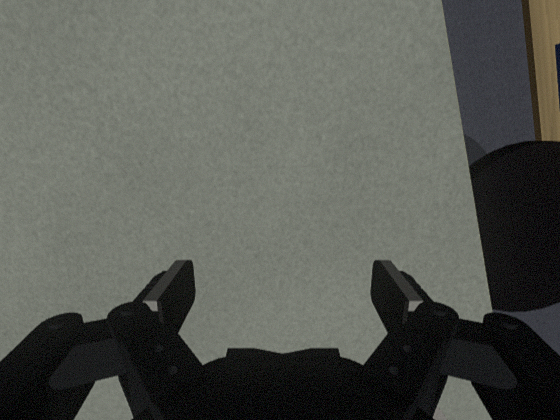

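The top view shows the block at about (247,218) with its hole at (245,213). The stand and gauge are at (347,242), with the red knob at (352,242). Next I'll get coarse poses from the top view.

```bash
python3 - <<'E'
from h import *
import pickle
D=pickle.load(open('d0.pkl','rb'))
for n in('top','scene'):
    d=D[n]; im=d['pixels'].astype(int); R,G,B=im[...,0],im[...,1],im[...,2]
    blue=(B>100)&(R<60); red=(R>120)&(G<60)&(B<60)
    for nm,m,h in(('blue',blue,.03),('red',red,.1)):
        c=max(cv2.findContours(m.astype(np.uint8),0,2)[0],key=cv2.contourArea); (cx,cy),wh,a=cv2.minAreaRect(c)
        box=cv2.boxPoints(cv2.minAreaRect(c))
        print(n,nm,cx,cy,wh,a,ray(d,cx,cy,h).round(4),[ray(d,*p,h).round(3).tolist()[:2] for p in box])
d=D['top']
# block top by depth
v,u=np.mgrid[190:250,220:275]; z=d['depth'][190:250,220:275]
P=np.stack([(u-d['cx'])/d['fx']*z,(v-d['cy'])/d['fy']*z,z,np.ones_like(z)],-1)@np.linalg.inv(d['camera_from_world']).T
m=(abs(P[...,2]-.06)<.015).astype(np.uint8)
c=max(cv2.findContours(m,0,2)[0],key=cv2.contourArea); b=cv2.boxPoints(cv2.minAreaRect(c))+[220,190]
print([ray(d,*p,.06).round(4).tolist() for p in b], ray(d,245,213,.06), np.median(P[...,2][m>0]))
E
```

```text
top blue 347.4983825683594 242.21804809570312 (20.899837493896484, 38.02052307128906) 23.629377365112305 [ 0.4938 -0.1749  0.03  ] [[0.455, -0.125], [0.556, -0.17], [0.532, -0.225], [0.432, -0.18]]Traceback (most recent call last):
  File "<stdin>", line 8, in <module>
ValueError: max() iterable argument is empty
```

```bash
cat >> h.py <<'E'
from scipy.spatial.transform import Rotation as Ro
def quat(yx):  # tool down, tool x at world angle yx (deg)
    a=np.radians(yx)/2; return [float(np.cos(a)),float(np.sin(a)),0.,0.]
def wsnap(fn):
    p=np.array(r.current_tool_pos()); q=r.current_ee_rot(); d=snap('wrist',fn)
    T=np.eye(4); T[:3,:3]=Ro.from_quat(q).as_matrix(); T[:3,3]=p
    d['camera_from_world']=np.linalg.inv(T@d['mount']); return d
E
python3 - <<'E'
from h import *
import pickle
r.move_to([.494,-.175,.25],quat(156))
d=wsnap('w1.png'); 
r.move_to([.6,.07,.25],quat(180)); d2=wsnap('w2.png')
pickle.dump((d,d2),open('d1.pkl','wb')); print(r.current_t(),r.current_contact_force(),r.current_q())
E
```

```text
4.0 [-0.02557794 -0.87840451  1.48953408] [ 3.69660816e-02  4.29700781e-01  1.48194433e+00 -2.73065016e-04
  1.22997779e+00 -1.53176942e+00]
```

View pics/w1.png

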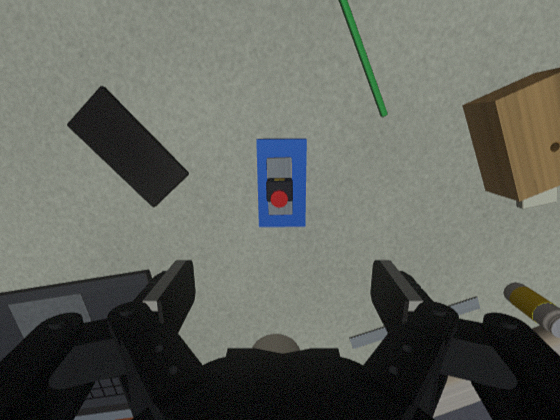

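View pics/w2.png

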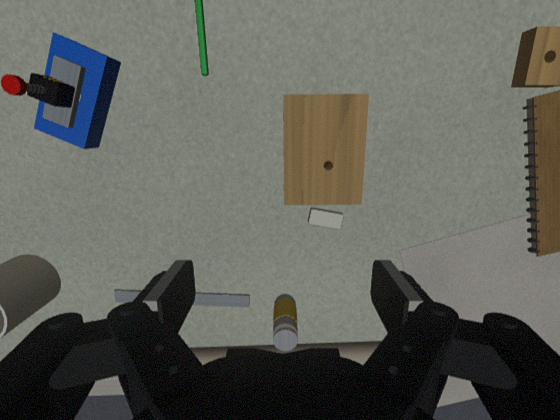

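w1 shows the stand at (282,183) with the knob at (279,199). In w2 the hole is at (328,165) and the block spans (284–368, 94–205). The hole lies on the +x side, as described.

```bash
cat >> h.py <<'E'
def big(m):
    return max(cv2.findContours(m.astype(np.uint8),0,2)[0],key=cv2.contourArea)
def cen(c):
    M=cv2.moments(c); return M['m10']/M['m00'],M['m01']/M['m00']
def hole(d,u0,v0,w=12,h=.06):
    g=cv2.cvtColor(d['pixels'],cv2.COLOR_RGB2GRAY)[v0-w:v0+w+1,u0-w:u0+w+1]
    m=(g<(int(g.min())+np.median(g))/2); c=big(m); u,v=cen(c); return (u+u0-w,v+v0-w),ray(d,u+u0-w,v+v0-w,h),cv2.contourArea(c)
def ang(b):
    b=np.array(b)[:,:2]; e=[b[1]-b[0],b[2]-b[1]]; e=max(e,key=np.linalg.norm); return np.degrees(np.arctan2(e[1],e[0])),[np.linalg.norm(b[1]-b[0]),np.linalg.norm(b[2]-b[1])]
E
python3 - <<'E'
from h import *
import pickle
d,d2=pickle.load(open('d1.pkl','rb'))
im=d['pixels'].astype(int); R,G,B=im[...,0],im[...,1],im[...,2]
sub=np.zeros(R.shape,bool); sub[120:250,230:330]=1
red=(R>110)&(G<70)&(B<70)&sub; blue=(B>100)&(R<70)&sub
c=big(red); print('knob',cen(c),[ray(d,*cen(c),h).round(4) for h in(.098,.1,.105)])
b=cv2.boxPoints(cv2.minAreaRect(big(blue))); W=[ray(d,*p,.03) for p in b]; print('stand',np.mean(W,0).round(4),ang(W))
gr=(abs(R-G)<25)&(abs(B-G)<30)&(G>110)&sub
gr&=cv2.fillPoly(np.zeros(R.shape,np.uint8),[b.astype(int)],1).astype(bool)
pts=np.argwhere(gr)[:,::-1].astype(np.float32); bb=cv2.boxPoints(cv2.minAreaRect(pts)); W=[ray(d,*p,.04) for p in bb]
print('foot',bb.round(1).tolist(),np.mean(W,0).round(4),ang(W), 'knob depth',world(d,*cen(c)))
print('hole',hole(d2,328,165)); print('depth block',world(d2,300,180),world(d2,310,120))
im=d2['pixels'].astype(int); wood=(im[...,0]-im[...,2]>25); s=np.zeros(wood.shape,bool); s[80:215,270:390]=1
b=cv2.boxPoints(cv2.minAreaRect(big(wood&s))); W=np.array([ray(d2,*p,.06) for p in b]); print('block',W.round(4).tolist(),ang(W),W.mean(0))
E
```

```text
knob (278.77777777777777, 198.71512113617376) [array([ 0.4933, -0.1784,  0.098 ]), array([ 0.4928, -0.1782,  0.1   ]), array([ 0.4918, -0.1776,  0.105 ])]
stand [ 0.4923 -0.1751  0.03  ] (np.float64(-22.713746688563706), [np.float64(0.05815356773399019), np.float64(0.10884383812581785)])
foot [[257.0, 158.0], [306.0, 158.0], [306.0, 226.0], [257.0, 226.0]] [ 0.5005 -0.1787  0.04  ] (np.float64(-22.713748326622444), [np.float64(0.05753288568051186), np.float64(0.08416539041971134)]) knob depth [ 0.49231918 -0.17789609  0.10243605]
hole ((327.79928315412184, 164.95340501792114), array([0.57092959, 0.11925973, 0.06      ]), 46.5)
depth block [0.58795047 0.0885636  0.05922028] [0.52299957 0.09830202 0.05956377]
block [[0.497, 0.0694, 0.06], [0.4971, 0.1584, 0.06], [0.6159, 0.1676, 0.06], [0.6158, 0.0693, 0.06]] (np.float64(4.4271646041577775), [np.float64(0.08898366342379802), np.float64(0.11919012337385791)]) [0.55643299 0.11614019 0.06      ]
```

```bash
python3 - <<'E'
from h import *
import pickle
L=[]
for i,(p,y) in enumerate([((.571,.119,.16),180),((.571,.119,.16),0),((.4925,-.178,.17),-22.7),((.4925,-.178,.17),157.3)]):
    if i==2: r.move_to([.53,-.03,.22],quat(-10))
    r.move_to(list(p),quat(y)); L.append(wsnap('c%d.png'%i))
pickle.dump(L,open('d2.pkl','wb')); print(r.current_t())
cv2.imwrite('pics/c.png',cv2.resize(np.vstack([np.hstack([cv2.imread('pics/c%d.png'%(2*j+i))[60:340,90:470] for i in (0,1)]) for j in (0,1)]),(760,560)))
for d in L[:2]:
    T=d['camera_from_world']; c=T[:3,:3]@[.571,.119,.06]+T[:3,3]; u,v=c[0]/c[2]*d['fx']+d['cx'],c[1]/c[2]*d['fy']+d['cy']
    print(u,v,hole(d,int(u),int(v),18))
for d in L[2:]:
    im=d['pixels'].astype(int); R,G,B=im[...,0],im[...,1],im[...,2]
    c=big((R>110)&(G<70)&(B<70)); print('knob',cen(c),cv2.contourArea(c),ray(d,*cen(c),.102),world(d,*cen(c)))
E
```

```text
11.3917
283.8190724204709 210.54633864445296 ((284.463768115942, 210.49896480331262), array([0.57095829, 0.11955039, 0.06      ]), 80.5)
282.2013833055878 212.2275735883591 ((281.4, 210.73529411764707), array([0.57231872, 0.11968149, 0.06      ]), 85.0)
knob (283.82804597701147, 224.18528735632182) 362.5 [ 0.49250104 -0.17809137  0.102     ] [ 0.49263017 -0.17814336  0.10242224]
knob (282.68335651367636, 223.53222067686602) 359.5 [ 0.49241691 -0.17795622  0.102     ] [ 0.49236526 -0.17793477  0.10217094]
```

View pics/c.png

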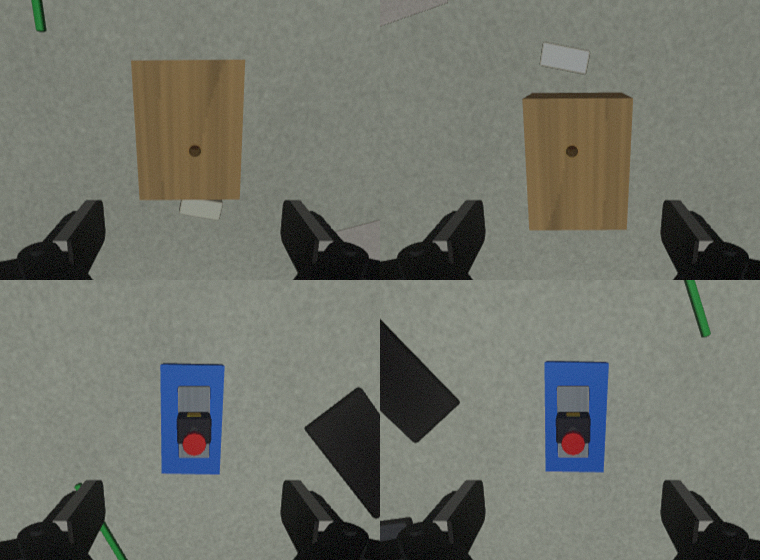

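Averaging the opposed views puts the hole at (0.5716, 0.1196) and the knob axis at (0.4925, -0.1780). The knob top is at about 0.102 m, so the reading is about 10 mm. The gauge lies at the stand's yaw, so I'll grasp it now.

```bash
python3 - <<'E'
from h import *
r.move_linear([.4925,-.1780,.0605],quat(157.3),vel=.1)
f0=np.array(r.current_contact_force())
r.set_gripper(0.0,35); print('closed',r.current_opening(),r.current_tool_pos(),np.array(r.current_contact_force())-f0)
r.move_linear([.4925,-.1780,.15],vel=.1)
r.sleep(.2); print(np.array(r.current_contact_force())-f0,r.current_opening(),r.current_t())
wsnap('g1.png'); 
d=snap('scene','s1.png'); im=cv2.imread('pics/s1.png')[60:260,180:340]; cv2.imwrite('pics/s1c.png',cv2.resize(im,None,fx=3,fy=3))
E
```

```text
closed 0.329851115787559 [ 0.49263063 -0.17792735  0.06083656] [-0.80879207  1.40825062  5.88837888]
[ 0.56617793  0.39979198 -1.94159235] 0.3308352476103411 14.45
```

View pics/s1c.png

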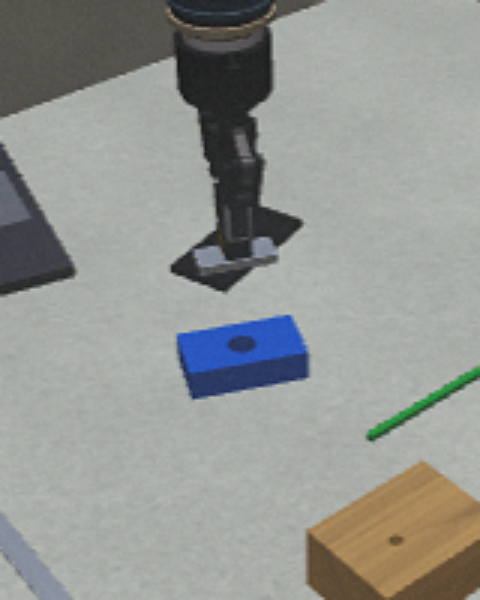

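View pics/g1.png

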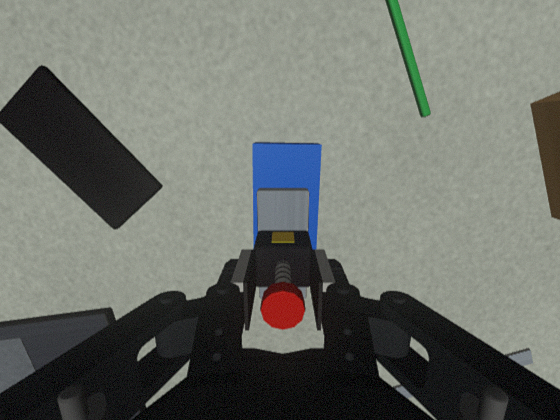

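The gauge is held, and the scene view shows it level. I'll check its tilt and offset in the tool, then carry it over.

```bash
python3 - <<'E'
from h import *
d=wsnap('g2.png'); p=np.array(r.current_tool_pos()); Rm=Ro.from_quat(r.current_ee_rot()).as_matrix()
im=d['pixels'].astype(int); R,G,B=im[...,0],im[...,1],im[...,2]
c=big((R>110)&(G<70)&(B<70)); w=world(d,*cen(c)); print('knob px',cen(c),'tool depth',Rm.T@(w-p),'plane',Rm.T@(ray(d,*cen(c),p[2]+.042)-p))
for u,v in((265,195),(283,195),(300,195),(265,220),(283,220),(300,220),(270,245)): print(u,v,(Rm.T@(world(d,u,v)-p)).round(4))
r.move_to([.5716,.1196,.16],quat(180)); r.sleep(.2)
print(r.current_t(),r.current_tool_pos(),r.current_contact_force())
wsnap('g3.png')
d=snap('scene','s2.png'); im=cv2.imread('pics/s2.png')[130:280,230:400]; cv2.imwrite('pics/s2c.png',cv2.resize(im,None,fx=4,fy=4))
E
```

```text
knob px (282.4613821138211, 309.540379403794) tool depth [ 0.00061005 -0.00025027 -0.04174571] plane [ 0.00078146 -0.0002503  -0.04199969]
265 195 [ 0.0321 -0.0102  0.0232]
283 195 [0.0322 0.0001 0.0227]
300 195 [0.0327 0.0097 0.0206]
265 220 [ 0.0176 -0.0104  0.0214]
283 220 [0.0178 0.0001 0.021 ]
300 220 [0.0175 0.01   0.0218]
270 245 [ 0.0117 -0.0066 -0.0022]
15.975 [0.57168892 0.11852204 0.1600211 ] [ 0.07213329  0.41228031 -2.7156528 ]
```

View pics/s2c.png

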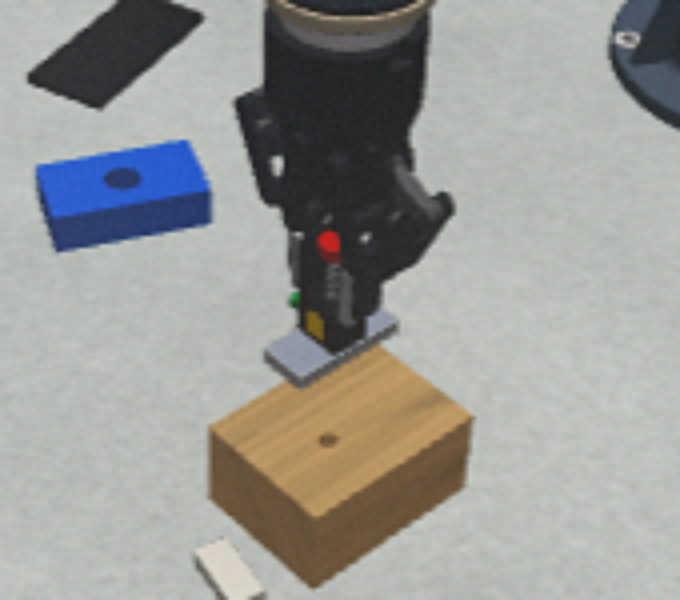

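```bash
python3 - <<'E'
from h import *
X=np.array([.5716,.1196])
def go(z,vel):
    r.move_linear([*X,z],quat(180),vel=vel)
go(.112,.08); r.sleep(.2); p=np.array(r.current_tool_pos()); print(p); 
f0=np.array(r.current_contact_force())
z=.112
while z>.0895:
    z-=.0015 if z>.095 else .0007
    go(z,.02); f=np.array(r.current_contact_force())-f0; p=np.array(r.current_tool_pos())
    print(round(z,4),(p*1000).round(1),f.round(1))
    if f[2]>2.3 or np.hypot(*f[:2])>4: break
print(r.current_t())
E
```

```text
[0.5718311  0.11964061 0.11247452]
0.1105 [571.6 119.6 110.5] [-0.  -1.5  1.2]
0.109 [571.6 119.6 108.9] [-0.1 -1.1  0.2]
0.1075 [571.5 119.6 107.4] [ 0.6 -0.6  0.8]
0.106 [571.5 119.6 105.9] [-0.3 -0.9  1.5]
0.1045 [571.5 119.6 104.4] [-0.9 -1.   0.3]
0.103 [571.5 119.6 102.9] [ 0. -1.  1.]
0.1015 [571.5 119.6 101.4] [-0.5 -1.2  0.3]
0.1 [571.5 119.6  99.9] [-0.7 -1.4  0.2]
0.0985 [571.5 119.6  98.4] [-1.2 -1.1  0.1]
0.097 [571.5 119.6  96.9] [-0.5 -0.4  0.5]
0.0955 [571.5 119.6  95.4] [-0.2 -0.6  0.7]
0.094 [571.5 119.6  93.9] [-0.4 -0.3  0.6]
0.0933 [571.6 119.6  93.3] [-0.7 -0.6  0.5]
0.0926 [571.6 119.6  92.6] [ 0.9 -1.9  0.9]
0.0919 [571.6 119.6  91.8] [-0.6 -1.8 -0.3]
0.0912 [571.6 119.6  91.1] [-0.4  0.   1.2]
0.0905 [571.7 119.6  90.9] [-2.3 -1.3  5.7]
21.275
```

Contact came at TCP z of about 0.0909. The grasp height predicted 0.0908, so the rod is in the hole and the foot is on the block. I'll release and check.

```bash
python3 - <<'E'
from h import *
r.set_gripper(0.36); r.set_gripper(.65)
r.move_linear([.5716,.1196,.175],vel=.12)
d=wsnap('p1.png'); im=d['pixels'].astype(int); R,G,B=im[...,0],im[...,1],im[...,2]
c=big((R>110)&(G<70)&(B<70)); print('knob',cen(c),ray(d,*cen(c),.132),world(d,*cen(c)),r.current_t())
for dv in (-40,-30,-25):
  for du in(-15,0,15): print(du,dv,world(d,cen(c)[0]+du,cen(c)[1]+dv).round(4))
d=snap('scene','s3.png'); im=cv2.imread('pics/s3.png')[160:290,230:380]; cv2.imwrite('pics/s3c.png',cv2.resize(im,None,fx=4,fy=4))
E
```

```text
knob (282.6050328227571, 236.46280087527353) [0.57154301 0.1193628  0.132     ] [0.57120973 0.11936249 0.13289001] 22.7583
-15 -40 [0.5584 0.1066 0.0702]
0 -40 [0.5586 0.1194 0.0693]
15 -40 [0.5587 0.1322 0.0687]
-15 -30 [0.5607 0.1078 0.095 ]
0 -30 [0.5602 0.1194 0.0966]
15 -30 [0.561  0.1311 0.0938]
-15 -25 [0.5642 0.1078 0.0967]
0 -25 [0.5642 0.1194 0.0969]
15 -25 [0.5645 0.131  0.0957]
```

View pics/s3c.png

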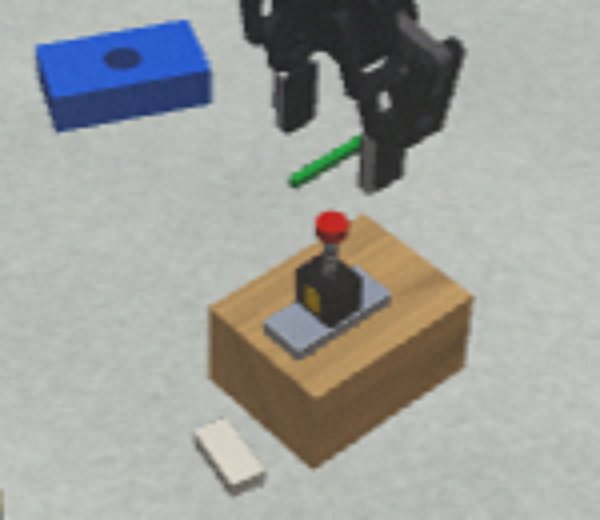

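View pics/p1.png

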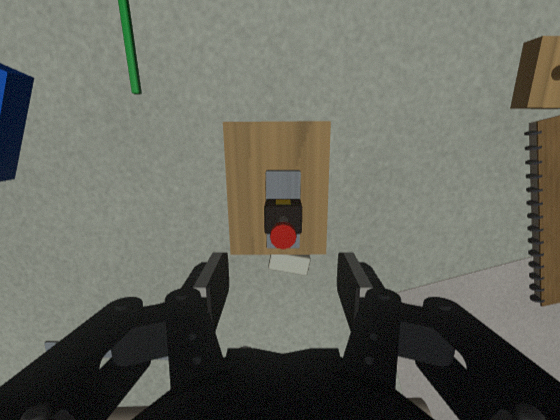

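The gauge stands flat on the block with its knob at (0.5715, 0.1194, 0.132). Next I'll close the fingers and push the knob in small steps, watching the force.

```bash
python3 - <<'E'
from h import *
r.set_gripper(0.0,30)
X=[.5716,.1195]
r.move_linear([*X,.160],quat(180),vel=.06); r.sleep(.4)
def F(n=4):
    a=[]
    for _ in range(n): a.append(r.current_contact_force()); r.sleep(.015)
    return np.mean(a,0)
f0=F(10); z=.160; t0=r.current_t(); print(t0,f0.round(2),r.current_opening(),r.current_tool_pos())
while z>.129 and r.current_t()<60:
    z-=.0003; r.move_linear([*X,z],quat(180),vel=.01); f=F()-f0; p=r.current_tool_pos()
    print(round(z*1e3,1),round(p[2]*1e3,2),f.round(1), round(r.current_t(),1))
    if f[2]>5.5: 
        g=F(6)-f0; print('chk',g.round(2))
        if g[2]>5.5: break
    if np.hypot(f[0],f[1])>5: print('lateral');break
E
```

```text
24.3417 [ 0.22  0.23 -0.09] 0.0005547403263361448 [0.57161429 0.11951392 0.16005517]
159.7 159.7 [-0.2 -0.4  0.1] 24.7
159.4 159.39 [-0.1 -0.5 -0.5] 25.0
159.1 159.11 [-0.3 -0.3  0. ] 25.3
158.8 158.79 [-0.2 -0.4  0.1] 25.6
158.5 158.5 [ 0.1 -0.2  0.2] 25.9
158.2 158.19 [-0.4  0.1 -0.4] 26.2
157.9 157.89 [-0.5 -0.3 -0.2] 26.6
157.6 157.59 [-0.1 -0.2 -0.2] 26.9
157.3 157.29 [0.2 0.  0.5] 27.2
157.0 156.98 [-0.2 -0.4 -0.1] 27.5
156.7 156.68 [ 0.3 -0.  -0.4] 27.8
156.4 156.4 [-0.8 -0.4  0.1] 28.1
156.1 156.09 [-0.3 -0.1  0.2] 28.5
155.8 155.8 [-0.2 -0.5  0.2] 28.8
155.5 155.48 [ 0.2 -0.3  0.3] 29.1
155.2 155.19 [-0.6 -0.5 -0. ] 29.4
154.9 154.9 [-0.5 -0.7  0.3] 29.7
154.6 154.59 [-0.1  0.   0.4] 30.0
154.3 154.28 [0.2 0.2 0.2] 30.4
154.0 154.0 [ 0.2 -0.   0.2] 30.7
153.7 153.72 [-0.1 -0.3  0.1] 31.0
153.4 153.38 [ 0.1 -0.1 -0.2] 31.3
153.1 153.08 [ 0.  -0.2 -0.2] 31.6
152.8 152.79 [ 0.1 -0.4  0.7] 31.9
152.5 152.47 [ 0.1 -0.2  0.3] 32.3
152.2 152.17 [-0.5 -0.9 -0.2] 32.6
151.9 151.88 [0.3 0.2 0.6] 32.9
151.6 151.59 [-0.   0.1  0.1] 33.2
151.3 151.32 [-0.2 -0.2 -0.1] 33.5
151.0 151.02 [-
[... 1884 characters left out ...]
 0.2] 50.9
134.5 134.48 [-0.1 -0.5  0.1] 51.3
134.2 134.19 [-0.2 -0.5  0.5] 51.6
133.9 133.9 [-0.8 -0.1  0.3] 51.9
133.6 133.6 [-0.2  0.2  0.1] 52.2
133.3 133.27 [-0.1 -0.  -0.1] 52.5
133.0 132.99 [-0.4 -0.1  0.5] 52.8
132.7 132.69 [-0.3 -0.6  0.2] 53.2
132.4 132.39 [-0.2 -0.5  0.3] 53.5
132.1 132.09 [-0.8 -0.2 -0.1] 53.8
131.8 131.8 [-0.1 -0.5 -0.2] 54.1
131.5 131.55 [-0.2 -0.2  1.3] 54.4
131.2 131.27 [-0.6  0.1  2.3] 54.7
130.9 130.93 [-0.5 -0.1  2.3] 55.1
130.6 130.58 [-0.6 -0.4  2.1] 55.4
130.3 130.25 [-0.  -0.1  1.7] 55.7
130.0 130.0 [-0.2 -0.4  1.9] 56.0
129.7 129.71 [0.4 0.  1.7] 56.3
129.4 129.39 [0.  0.6 1.8] 56.6
129.1 129.07 [ 0.4 -0.6  2.1] 57.0
128.8 128.77 [ 0.7 -0.1  2.3] 57.3
```

```bash
python3 - <<'E'
from h import *
wsnap('q1.png')
d=snap('scene','s4.png'); im=cv2.imread('pics/s4.png')[130:290,230:400]; cv2.imwrite('pics/s4c.png',cv2.resize(im,None,fx=4,fy=3.7))
print(r.current_t(),r.current_tool_pos(),r.current_contact_force())
E
```

```text
57.375 [0.57158681 0.11950125 0.12876747] [0.83849606 0.27664527 1.69000862]
```

View pics/s4c.png

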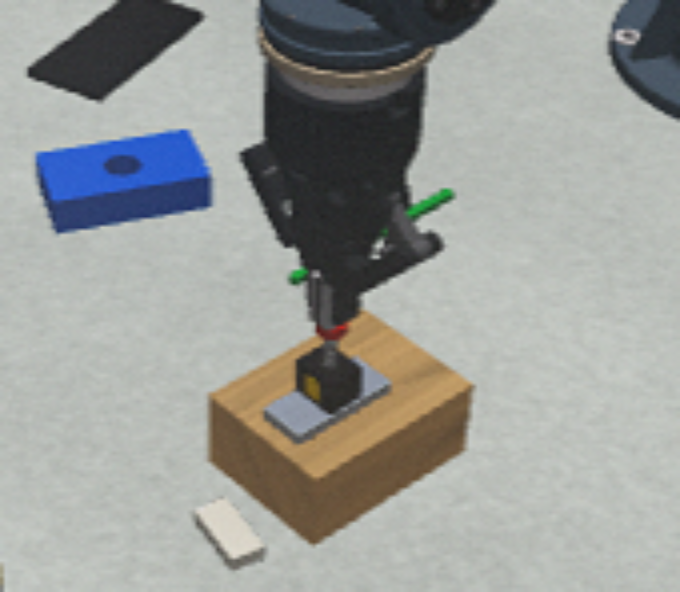

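View pics/q1.png

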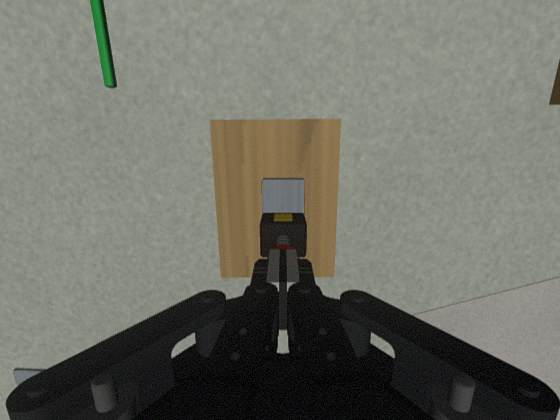

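```bash
python3 - <<'E'
from h import *
d=wsnap('q2.png'); p=r.current_tool_pos()
im=d['pixels'].astype(int); R,G,B=im[...,0],im[...,1],im[...,2]
m=(R>80)&(G<60)&(B<60); ys,xs=np.nonzero(m); print('red',xs.min(),xs.max(),ys.min(),ys.max(),m.sum())
for y in range(ys.min(),ys.max()+1):
    q=xs[ys==y]; 
    if len(q): print(y,q.min(),q.max(),[world(d,u,y).round(4).tolist() for u in (q.min()+1,)])
for v in (250,255,260,270,280): print('tip',v,[world(d,u,v).round(4).tolist() for u in(274,292)])
d=snap('scene','s5.png'); im=d['pixels'].astype(int); R,G,B=im[...,0],im[...,1],im[...,2]
m=(R>110)&(G<70)&(B<70); ys,xs=np.nonzero(m);print(xs.min(),xs.max(),ys.min(),ys.max())
T=d['camera_from_world']
for z in(.132,.128,.124,.116,.108,.102):
    c=T[:3,:3]@[.5716,.1195,z]+T[:3,3]; print(z,c[0]/c[2]*d['fx']+d['cx'],c[1]/c[2]*d['fy']+d['cy'])
o=cv2.imread('pics/s3.png').astype(int); m=(o[...,2]>110)&(o[...,1]<70)&(o[...,0]<70); ys,xs=np.nonzero(m);print('before',xs.min(),xs.max(),ys.min(),ys.max())
i=cv2.imread('pics/q2.png')[190:310,220:350]; cv2.imwrite('pics/q2c.png',cv2.resize(i,None,fx=5,fy=5)); print(r.current_t())
E
```

```text
red 297 297 256 258 3
256 297 297 [[0.5687, 0.1276, 0.1251]]
257 297 297 [[0.5682, 0.1275, 0.1273]]
258 297 297 [[0.568, 0.1274, 0.1292]]
tip 250 [[0.561, 0.115, 0.1349], [0.5607, 0.124, 0.1356]]
tip 255 [[0.5607, 0.1152, 0.1416], [0.5609, 0.1238, 0.1411]]
tip 260 [[0.5607, 0.1153, 0.1472], [0.561, 0.1236, 0.1466]]
tip 270 [[0.5601, 0.1157, 0.1584], [0.5607, 0.1233, 0.1572]]
tip 280 [[0.5608, 0.1158, 0.1656], [0.5607, 0.123, 0.1657]]
114 316 133 219
0.132 312.5883493468255 215.64141515186748
0.128 312.51750944359907 217.0167151706211
0.124 312.4470780123014 218.38408503383206
0.116 312.3074265147029 221.09530707845153
0.108 312.16936715292655 223.77561908047812
0.102 312.06685116148213 225.76588499749107
before 114 316 133 218
57.475
```

View pics/q2c.png

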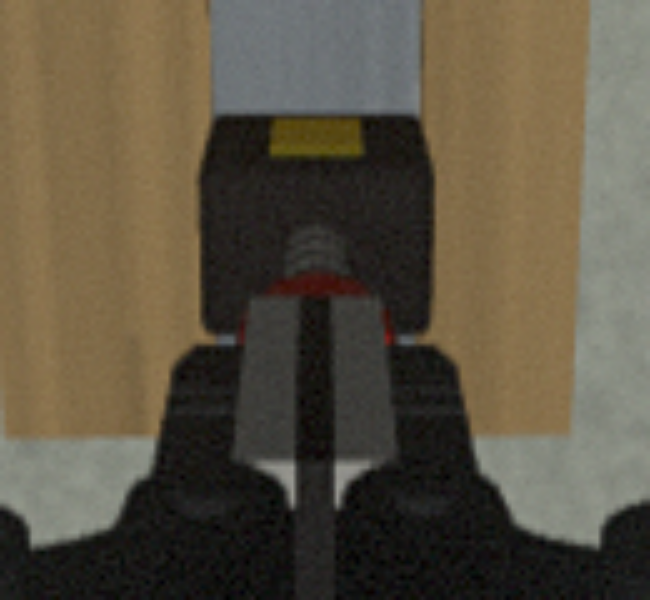

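The shut fingertips turned out to end near TCP level, so they first touched the knob at 131.6 mm. Since then about 2 N of sliding friction has pushed the rod roughly 3 mm. About 14 s are left. I'll continue with 0.65 mm steps, which stay below 20 N at the measured stiffness of about 14 N/mm, and use finer steps once the force rises.

```bash
python3 - <<'E'
from h import *
X=[.5716,.1195]; q=quat(180); b=-.09; z=.1288; L=[]; ok=False
F=lambda: np.mean([r.current_contact_force()[2] for _ in range(3)])-b
st=.00065
while z>.1065 and r.current_t()<68.5:
    z-=st; r.move_linear([*X,z],q,vel=.012); f=F(); L.append((round(z*1e3,2),round(r.current_tool_pos()[2]*1e3,2),round(f,1)))
    if f>3.7:
        r.sleep(.04); f=F(); L.append(('chk',round(f,1)))
        if f>5: ok=True; break
        if f>3.7: st=.0002
        else: st=.00065
t=r.current_t()
if ok: r.move_linear([*X,z+.03],q,vel=.1)
print(L,ok,t,r.current_t())
E
```

```text
[(128.15, np.float64(128.05), np.float64(2.4)), (127.5, np.float64(127.4), np.float64(1.4)), (126.85, np.float64(126.73), np.float64(1.3)), (126.2, np.float64(126.11), np.float64(1.5)), (125.55, np.float64(125.48), np.float64(1.1)), (124.9, np.float64(124.83), np.float64(1.0)), (124.25, np.float64(124.15), np.float64(1.6)), (123.6, np.float64(123.55), np.float64(0.9)), (122.95, np.float64(122.85), np.float64(1.4)), (122.3, np.float64(122.23), np.float64(1.2)), (121.65, np.float64(121.56), np.float64(1.3)), (121.0, np.float64(120.94), np.float64(1.7)), (120.35, np.float64(120.26), np.float64(1.3)), (119.7, np.float64(119.63), np.float64(1.5)), (119.05, np.float64(118.99), np.float64(1.6)), (118.4, np.float64(118.34), np.float64(1.3)), (117.75, np.float64(117.66), np.float64(1.4)), (117.1, np.float64(117.02), np.float64(1.3)), (116.45, np.float64(116.4), np.float64(1.4)), (115.8, np.float64(116.0), np.float64(4.7)), ('chk', np.float64(5.4))] True 62.5167 62.9667
```

The force stepped from about 1.4 N to 5.4 N at 116.0 mm and the motion lagged, so that is the bottom, and I've retreated. I'll take one check picture pair before handing in.

```bash
python3 - <<'E'
from h import *
d=wsnap('e1.png'); im=d['pixels'].astype(int); R,G,B=im[...,0],im[...,1],im[...,2]
m=(R>110)&(G<70)&(B<70); print(m.sum())
if m.sum(): c=big(m); print(cen(c),world(d,*cen(c)),ray(d,*cen(c),.116))
d=snap('scene','e2.png'); im=cv2.imread('pics/e2.png')[130:290,230:400]; cv2.imwrite('pics/e2c.png',cv2.resize(im,None,fx=4,fy=3.7)); print(r.current_t(),r.current_contact_force())
E
```

```text
417
(284.3333333333333, 240.5259454705365) [0.56964508 0.12036445 0.11647567] [0.56983124 0.12036763 0.116     ]
63.0667 [-0.34262609 -1.1096869  -0.09314608]
```

View pics/e2c.png

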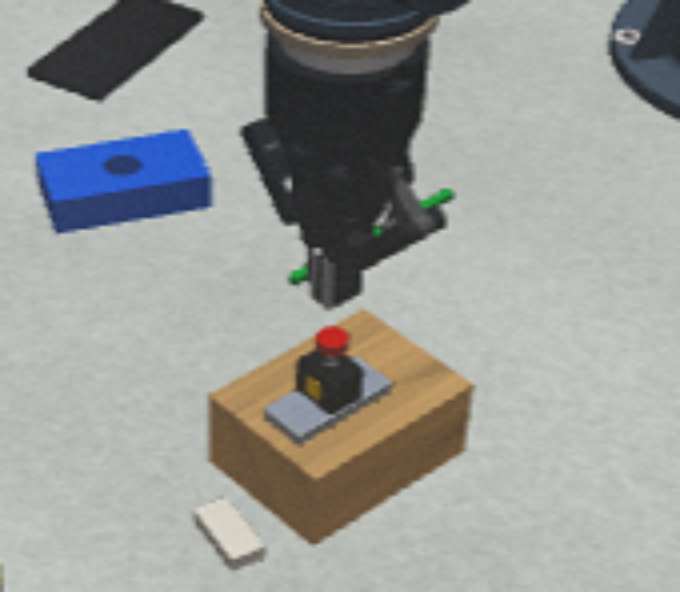

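View pics/e1.png

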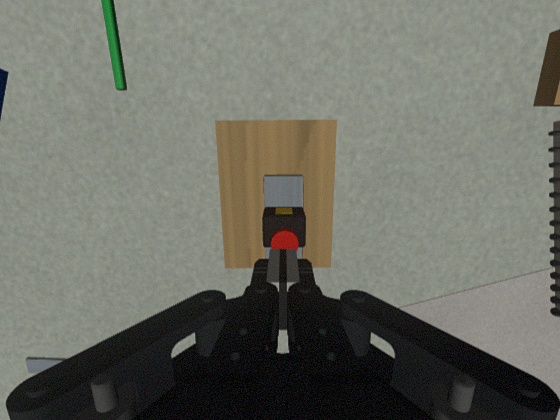

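The gauge stands upright with its foot flat and the gripper is clear. The knob top measures 0.116 m, which matches the bottoming height. Handing in.

```bash
python3 -c "
from h import *
r.hand_in(); print(r.current_t())"
```

```text
the job is handed in; nothing more can be done
the job is handed in; nothing more can be done
```

The depth gauge is standing on the block with the rod on the bottom of the hole, and I handed the job in at about 63 s of the 72 s limit. The reading should be about 26 mm.

- **Placing:** I took the gauge from the stand and lowered it with the rod in the hole. The foot touched at the height I expected, with about 6 N on it.
- **Pushing:** I pushed the knob down in small steps. The force rose from about 1.4 N while sliding to 5.4 N at the bottom, where I stopped and lifted off.
- **Last checks:** The last pictures show the gauge upright with its foot flat, and the knob top at about 0.116 m, which matches the height where I stopped. The gripper is clear above it, and the nearby things in view have not moved. I did not check the things outside those pictures.
- **What disagreed:**
  - The shut fingertips ended near tool-centre height, about 22 mm short of what I had assumed from the overhang figure. The slow search before contact used up about 30 s, so most of the push used larger steps (0.65 mm instead of 0.3 mm).
  - The rod slid at about 1.5–2 N on the wrist reading, against the stated 3 N.

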